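# Load the top lens into the reading slide and bring it to its notch

### The job

Take the top lens off the pile of three in the white tray, leaving the other two stacked as they stand, and lay it flat in the round seat of the lens slide without dropping it. Then take the slide's knob and push the slide in under the reading head until the spring ball on the side drops fully home into the slide's notch. Finish there, still gripping the knob, so that the slide is held in its notch while the reading is taken.

Things in the scene. Friction and masses are not known exactly. Their poses are not given: they have to be found in the camera images.
- lens_top: the top one of three alike lenses lying flat on one another: a black ring-shaped cell, 31 mm across and 11 mm high, with a 25 mm glass in it, 25 g. Origin: centre of its underside, z up. Grip it across its diameter by the upper 6 mm only: below it lies the next lens
- lens_mid: the second lens of the pile, alike, origin at the centre of its underside, 11 mm under that of the top lens; it must stay
- lens_low: the lowest lens of the pile, alike; it lies on the floor of the low white tray (120 x 170 mm, rim 10 mm high); it must stay
- lens_slide: the moving slide: aluminium plate 62 mm wide, 228 long, 8 thick, on two level bars along its y axis (+y: in, towards the reading head). Origin: under the seat's middle, on the underside; the plate reaches 134 mm to -y, 94 mm to +y. Starts near the outer end of 215 mm travel. Moves with 1 to 2 N and stays put; within 4 mm of the notch the ball draws it in with about 3 N; leaving takes about 6 N
- seat (a point): centre of the floor of the round lens seat in the slide: a recess of 35 mm diameter, 4 mm deep (the lens stands 7 mm proud of the plate), with a 23 mm light hole in its floor. z up, y along the slide (+y in). Beside the straight way from the pile to the seat, further back, stands a fixed post with an empty round platform, 0.2 m high, at x 0.55, y 0: pass on the robot's side of it
- knob (a point): the upright black fluted knob on the slide, 115 mm to -y of the seat: 20 mm across, on a flat 26 mm washer 3 mm high. This point is on its axis, 16.5 mm above the plate; the knob's grip reaches from 8 mm below to 12 mm above it, its top is 13.5 mm above it
- notch (a point): the notch of 90 degrees in the steel strip along the slide's -x edge, 85 mm to -y of the seat, 9 mm wide and 4.5 mm deep; this point moves with the slide: it is where the centre of the ball lies once it is fully home
- index (a point): the place on the fixed reading head where the notch must arrive along y (+y: in): the centre of the 8 mm spring ball when fully home. Its plunger stands on the slide's -x side, 85 mm to -y of the lamp; the lamp, 44 mm across, begins 23 mm above the plate; its post, on the +x side, ends 114 mm above it. The head stands elsewhere along the bars each time
There are look-alikes about, which are no part of the job. What is shaped like the lens_top but blue or orange is not meant.

How it is judged (in metres and radians):
On the way, in this order (a step that is already met when the one before it is completed fails the run):
1. the top lens is lifted clear of the pile (distance between lens_top and lens_mid above 0.03 m and contact force between lens_top and the fingers above 0.5 N), for 0.2 s.
2. the lens lies flat in the seat of the slide, let go (horizontal distance between lens_top and seat below 0.0035 m and z of lens_top in the frame of seat between -0.0015 and 0.0015 m and angle between lens_top's own z axis and vertical below 0.08 rad and contact force between lens_top and the fingers below 0.05 N), for 0.2 s.
At the end, for the whole second after the job is handed in: notch within 2 mm of the ball's place and still; fingers on the knob with over 3 N, TCP within 40 mm of its point; the lens flat in the seat (3.5 mm sideways, 1.5 mm in height, 0.08 rad), untouched; the other two lenses within 12 mm of where they stood (all of step 2 and y of notch in the frame of index between -0.002 and 0.002 m and contact force between lens_slide and the fingers above 3 N and linear speed of lens_slide below 0.01 m/s and distance between the grasp point and knob below 0.04 m and distance of each of lens_mid, lens_low from where it was at the start of the episode below 0.012 m); the arm keeps its last pose, push and grip.
It fails at once if the lens is dropped: it falls freely for more than about 6 mm (contact force between lens_top and the fingers below 0.02 N and linear speed of lens_top above 0.35 m/s and z of lens_top in the frame of seat above 0.003 m).
It fails at once if one of the two lower lenses is pushed away or taken off (distance of any of lens_mid, lens_low from where it was at the start of the episode above 0.012 m).
It also fails if it takes over 58 s, if anything falls off the work surface, if the arm or the gripper's body presses on something with over 40 N, if the wrist force passes 120 N, or if a joint passes its speed limit or range.

### The arm

A 6-joint arm with a two-finger parallel gripper is mounted at the origin on the work surface; the furniture and walls round the work are solid. World frame = base frame: x ahead of the robot, y to its left, z up, the work surface at z = 0. Lengths are in mm, angles in rad, forces in N, time in s.
With the tool pointing down it reaches from about 325 to 775 mm from the base axis. Payload 5.5 kg.
Tool frame: the origin (TCP) lies between the finger pads, 19 mm behind the fingertips; this is the grasp point; z points along the fingers, y is the line along which they close (so a half turn about z gives the same grasp; the last joint's range is limited). The gripper opens to 88 mm and grips with 3 to 60 N. Pads are 20 mm wide; open, the fingers measure 115 mm over their backs; the gripper's body (75 mm by 178 mm) begins 61 mm behind the grasp point.
Start: joints at [-1.178, 0.091, 1.231, -0, 1.82, -0.057], TCP at [260.873, -540.335, 241.331] pointing down, gripper open.
Joint ranges: [-2.87, 2.87], [-0.86, 2.18], [0.17, 2.46], [-1.51, 4.65], [0.06, 2.69], [-2.65, 2.65]. Speed limits (rad/s): [2.57, 2.57, 3.01, 3.14, 3.14, 3.14].

### API

Orientations are given as a unit quaternion [w, x, y, z].
In Python, from plant import r, camera, calibration gives the robot as it stands. Calls block until the motion is done:
- r.move_ptp(position, orientation): joint-space move of the TCP to a pose.
- r.servo_line(position, vel=150, frame=None): straight line of the TCP; frame=None keeps the orientation; vel is the mean speed in mm/s.
- r.move_joints(angles): joint-space move.
- r.command_gripper(opening, newtons=None): opening from 0.0 (shut) to 1.0 (fully open); newtons is the grip in N (None keeps the last); returns when the fingers have stopped.
- r.hold(seconds).
- r.ik(position, orientation): joint angles nearest the present ones, or None.
- r.state(): the state.
- camera(name): name is "scene" or "top" or "wrist"; returns the picture (400x640x3 uint8, red, green, blue); there is no depth.
- calibration(name): a dict with "vertical_fov" (degrees; the focal length in pixels is half the picture's height over the tangent of half this angle, whatever the lens; pixels are square), "cx", "cy" (the principal point, pixels), "xyz" and "rotation" of the camera in the world. Camera axes: x right, y down, z forward; pixel columns grow to the right and rows downward; lengths in mm; the calibration is good to about 2 mm. A picture is of the moment at which its call begins: read the wrist's pose just before it. calibration takes no time and is no camera call; for the wrist camera it gives the pose at the moment of the call.
A pose or a line that the arm cannot do raises r.Unreachable and nothing moves.
- r.hand_in(): hands the job in; it is judged then, once.
The state is a dict: "time_s": time; "joint_pos": joint angles; "qd": joint speeds; "tau": joint torques, N m; "tcp_pos": TCP position; "eef_rot": TCP orientation; "force": force on the tool from outside, world axes, zero at the start; "ft_torque": the same for the moment, N m; "finger_gap": opening from 0.0 (shut) to 1.0 (fully open); "grasp_force": force on a finger pad.
Only numpy, scipy, OpenCV 4.12 (cv2) and the standard library are available. Lean on these libraries where they do the work, as an engineer would, in place of code of your own. Each camera call takes 0.05 s, during which the arm holds its last target. There are 200 camera calls.

## Working session

There is one attempt and no reset: what is moved stays moved. The work goes in short steps, each a Python script; the robot and the scene stay as the last script left them, time stands still between calls to the robot, and variables do not carry over. Pictures are saved under pics/ and viewed, at most 10 in all, crops included, and the job is handed in when it is done.

```bash
mkdir -p pics; ls; python3 - <<'E'
from plant import r,camera,calibration
import cv2,numpy as np
for n in ["scene","top","wrist"]:
    c=calibration(n); print(n,c)
    im=camera(n); cv2.imwrite(f"pics/{n}0.png",im[:,:,::-1])
print(r.state())
E
```

```text
pics
scene {'vertical_fov': 42.03713760342235, 'cx': 317.46676298220893, 'cy': 202.32084587615228, 'xyz': array([-291.23885692,  657.0233253 ,  646.00549334]), 'rotation': array([ 0.23332719, -0.39945816,  0.775552  , -0.42954709])}
top {'vertical_fov': 55.401995341577575, 'cx': 318.08067653496164, 'cy': 207.74116801172664, 'xyz': array([ 356.09702662,  110.65259275, 1096.111278  ]), 'rotation': array([-0.04837412,  0.7085749 , -0.70286151,  0.03958858])}
wrist {'vertical_fov': 62.772344456926916, 'cx': 316.3824294097564, 'cy': 204.057668307854, 'xyz': array([ 327.28287713, -506.91542346,  383.31905406]), 'rotation': array([ 0.11409643,  0.83924099, -0.52667089, -0.07262469])}
{'time_s': 0.15, 'joint_pos': array([-1.17768423e+00,  9.16973956e-02,  1.23160344e+00, -4.55610754e-05,
        1.81980536e+00, -5.67228897e-02]), 'qd': array([ 0.00041774,  0.00015713, -0.00198802,  0.00058337, -0.00021132,
        0.00038117]), 'tau': array([ 2.05110453e-03, -4.47044241e+01, -4.06907308e+01,  6.99093752e-02,
        2.74871662e-02, -1.43207776e-04]), 'tcp_pos': array([ 260.78702938, -540.14115426,  240.46302164]), 'eef_rot': array([-7.42398754e-04,  9.74813480e-01,  2.23020415e-01, -1.48456652e-04]), 'force': array([-0.32643911, -0.3626434 ,  0.18287525]), 'ft_torque': array([ 0.02117587, -0.03724862,  0.01313668]), 'grasp_force': 0.0, 'finger_gap': 0.9996215124402803}
```

View pics/scene0.png

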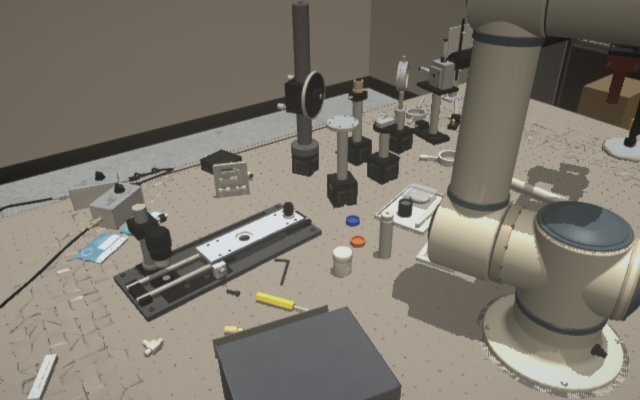

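View pics/top0.png

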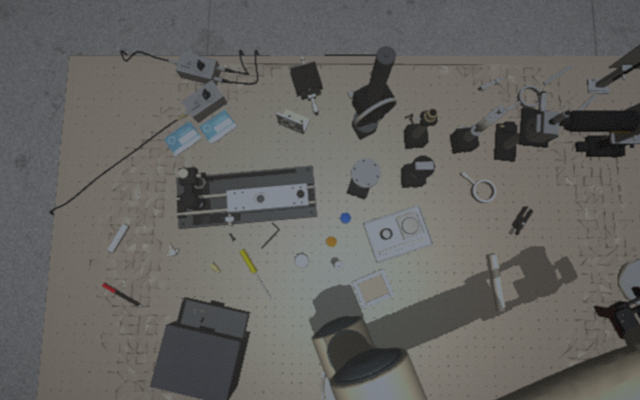

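Scene and top views. The pile is black, in the white tray (scene 405,208; top 386,234). Beside it is a clear dish or ring (top 410,226). The look-alikes are blue (top 345,217) and orange (top 331,241) rings, a white cap (302,260) and a ring with a handle (484,190). In the top view the slide has its seat near (261,198), the knob near (301,195), the plunger at (230,217) and the head at (190,185). By the description I choose the black pile, and I'll check it in a close crop.

```bash
cat > h.py <<'E'
from plant import r,camera,calibration
import cv2,numpy as np
from scipy.spatial.transform import Rotation as R
def rot(q): q=np.asarray(q); return R.from_quat([q[1],q[2],q[3],q[0]]).as_matrix()
def f(c): return 200/np.tan(np.radians(c["vertical_fov"]/2))
def ray(c,uv):
    d=np.array([(uv[0]-c["cx"])/f(c),(uv[1]-c["cy"])/f(c),1.]); return c["xyz"],rot(c["rotation"])@d
def onz(c,uv,z):
    o,d=ray(c,uv); return o+d*(z-o[2])/d[2]
def proj(c,p):
    q=rot(c["rotation"]).T@(np.asarray(p)-c["xyz"]); return q[:2]/q[2]*f(c)+[c["cx"],c["cy"]]
def tri(c1,u1,c2,u2):
    o1,d1=ray(c1,u1);o2,d2=ray(c2,u2)
    s=np.linalg.lstsq(np.c_[d1,-d2],o2-o1,rcond=None)[0]
    a,b=o1+s[0]*d1,o2+s[1]*d2; return (a+b)/2,np.linalg.norm(a-b)
def down(yaw):  # tool pointing down, closing line at world angle yaw
    m=np.c_[[np.sin(yaw),-np.cos(yaw),0],[np.cos(yaw),np.sin(yaw),0],[0,0,-1]]
    q=R.from_matrix(m).as_quat(); return np.array([q[3],q[0],q[1],q[2]])
E
python3 - <<'E'
from h import *
t=cv2.imread("pics/top0.png");s=cv2.imread("pics/scene0.png")
a=cv2.resize(t[155:265,165:445],None,fx=2.8,fy=2.8,interpolation=cv2.INTER_CUBIC)
b=cv2.resize(s[150:310,110:450],(784,290) ,interpolation=cv2.INTER_CUBIC) 
b=cv2.resize(s[175:305,110:450],(784,290),interpolation=cv2.INTER_CUBIC)
cv2.imwrite("pics/crop.png",np.vstack([a,b]))
c=calibration("top");cs=calibration("scene")
print(a.shape)
for n,u,z in [("pile",(386,234),35),("dish",(410,226),15),("seat",(261,198),40),("knob",(301,195),65),("platform",(366,173),200),("plunger",(230,217),40),("traycorner",(433,243),10)]:
    print(n,onz(c,u,z).round(1))
for n,a_,b_ in [("pile",(386,234),(405,202)),("knob",(301,195),(289,206)),("seat",(261,198),(244,237)),("platform",(366,173),(342,124))]: print(n,tri(c,a_,cs,b_))
E
```

```text
(308, 784, 3)
pile [416.7 -64.9  35. ]
dish [ 441.1 -136.4   15. ]
seat [514.6 284.9  40. ]
knob [519.9 171.2  65. ]
platform [552.9   8.3 200. ]
plunger [460.3 370.2  40. ]
traycorner [ 393.8 -201.4   10. ]
pile (array([417.59555471, -63.91718284,  34.76961915]), np.float64(2.6249615714035293))
knob (array([522.39295856, 173.73242795,  59.73806158]), np.float64(5.47460155065468))
seat (array([517.32449754, 288.44563051,  29.88163107]), np.float64(4.304045909210293))
platform (array([555.18022914,   9.06555573, 194.62156173]), np.float64(3.581418289505346))
```

View pics/crop.png

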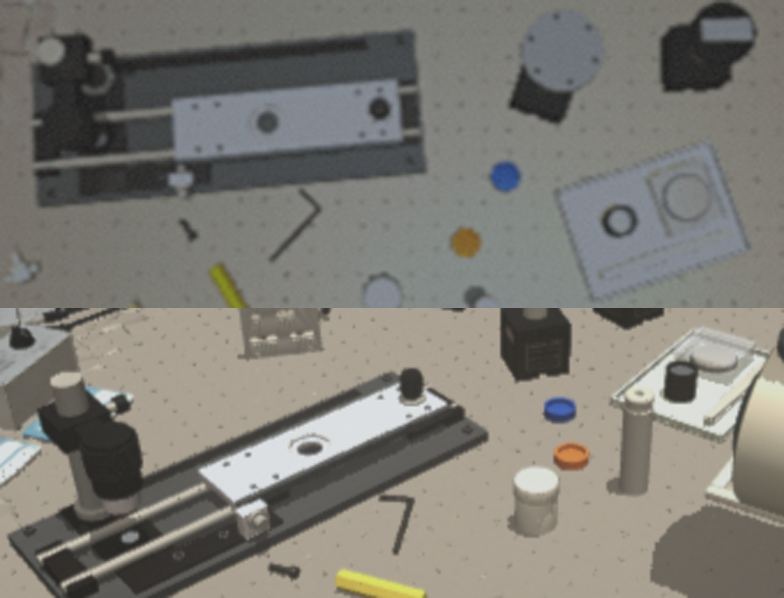

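Crop: the pile (crop 620,220) is a stack of black rings with glass, in the white tray. Its top triangulates to z≈35 mm (3×11 plus the floor), and the platform to z≈195, so both are plausible. The blue and orange rings lie singly on the table. Next I go above the pile with the wrist camera.

```bash
python3 - <<'E'
from h import *
c=calibration("wrist");s=r.state();T=rot(s["eef_rot"])
print("cam in tool",T.T@(c["xyz"]-s["tcp_pos"]),"fwd in tool",T.T@rot(c["rotation"])[:,2])
cs=calibration("scene");ct=calibration("top")
print("post",tri(ct,(337,263),cs,(387,213)))
u=np.array([24.4,-71.5]);yaw0=np.arctan2(u[1],u[0])+np.pi/2
for k in (0,np.pi):
    q=down(yaw0+k);j=r.ik([417,-65,150],q);print(yaw0+k,None if j is None else j.round(2))
for k in (0.045,np.pi+.045):
    for p in ([515,285,100],[520,173,100],[512,340,70]):
        j=r.ik(p,down(k));print(k,p,None if j is None else j.round(2))
E
```

```text
cam in tool [  74.33375619   -1.22191874 -142.99014253] fwd in tool [-2.68060193e-01  1.43156535e-06  9.63402166e-01]
post (array([335.27545299,  71.4642466 ,  99.66874077]), np.float64(5.1124104550623475))Traceback (most recent call last):
  File "<stdin>", line 8, in <module>
  File "h.py", line 18, in down
    q=R.from_matrix(m).as_quat(); return np.array([q[3],q[0],q[1],q[2]])
      ~~~~~~~~~~~~~^^^
  File "scipy/spatial/transform/_rotation.pyx", line 1143, in scipy.spatial.transform._rotation.Rotation.from_matrix
ValueError: Non-positive determinant (left-handed or null coordinate frame) in rotation matrix 0: [[ 0.32297037  0.94640908  0.        ]
 [-0.94640908  0.32297037  0.        ]
 [ 0.          0.         -1.        ]].
```

```bash
sed -i 's/\[\[np.sin(yaw),-np.cos(yaw),0\]/[[-np.sin(yaw),np.cos(yaw),0]/' h.py; python3 - <<'E'
from h import *
u=np.array([24.4,-71.5]);yaw0=np.arctan2(u[1],u[0])+np.pi/2
for k in (0,np.pi):
    q=down(yaw0+k);j=r.ik([417,-65,150],q);print(yaw0+k,None if j is None else j.round(2))
for k in (0.045,np.pi+.045):
    for p in ([515,285,100],[515,285,250],[520,173,100],[512,340,70]):
        j=r.ik(p,down(k));print(k,p,None if j is None else j.round(2))
E
```

```text
0.32886638238631116 [-0.24 -0.4   1.84 -0.    1.71 -0.56]
3.4704590359761043 [-0.24 -0.4   1.84 -0.    1.71  2.58]
0.045 [515, 285, 100] [ 0.45  0.08  1.49 -0.    1.57  0.4 ]
0.045 [515, 285, 250] [ 0.45  0.06  1.25 -0.    1.83  0.4 ]
0.045 [520, 173, 100] [ 0.26 -0.03  1.6  -0.    1.57  0.21]
0.045 [512, 340, 70] [ 0.53  0.16  1.46 -0.    1.52  0.49]
3.186592653589793 [515, 285, 100] None
3.186592653589793 [515, 285, 250] None
3.186592653589793 [520, 173, 100] None
3.186592653589793 [512, 340, 70] None
```

```bash
python3 - <<'E'
from h import *
p=onz(calibration("top"),(386,234),35)
r.command_gripper(0.6,10)
r.move_ptp([p[0],p[1],150],down(0.33));r.hold(.3)
c=calibration("wrist");im=camera("wrist")
np.save("w1.npy",im);cv2.imwrite("pics/w1.png",im[:,:,::-1])
print(proj(c,[p[0],p[1],35]),r.state()["time_s"],r.state()["tcp_pos"],r.state()["finger_gap"])
E
```

```text
[315.41436295 206.91561353] 3.0583 [416.72834165 -65.17103019 149.97892224] 0.601529404164711
```

View pics/w1.png

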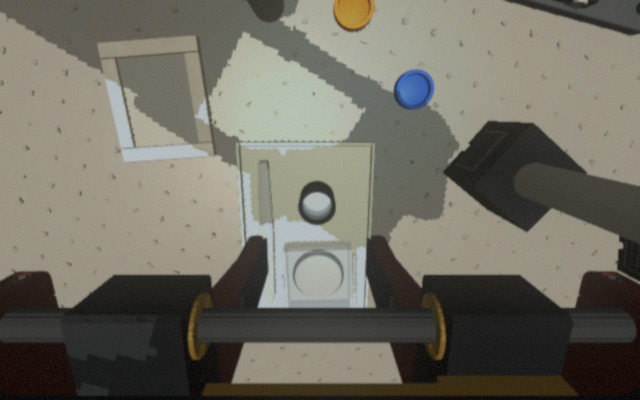

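Wrist view: the pile is at (317,203). The lit glass of the top lens is near (317,206), against a predicted (315.4,206.9). The dish lies below it and the orange and blue rings above. I'll refine the centre from the dark silhouette and the glass.

```bash
python3 - <<'E'
from h import *
im=np.load("w1.npy");g=im.max(2);x0,y0=290,172
sub=g[y0:232,x0:345]
m=((sub<60)*255).astype(np.uint8)
cs_,h=cv2.findContours(m,cv2.RETR_CCOMP,cv2.CHAIN_APPROX_NONE)
c=calibration("wrist")
for k,q in enumerate(cs_):
    if cv2.contourArea(q)<40: continue
    b=cv2.boundingRect(q);e=cv2.fitEllipse(q)
    u=(e[0][0]+x0,e[0][1]+y0)
    print("hole" if h[0][k][3]>=0 else "outer",(b[0]+x0,b[1]+y0,b[2],b[3]),np.round(u,1),np.round(e[1],1),onz(c,u,34).round(1))
    if h[0][k][3]<0:
        u=(b[0]+x0+b[2]/2-.5, b[1]+y0+b[3]-.5-17); print("top face from silhouette",u,onz(c,u,35).round(1))
print(sub[8:54:3,12:42:3])
E
```

```text
outer (302, 203, 33, 20) [316.2 204.3] [33.6 35.2] [416.6 -62.7  34. ]
top face from silhouette (318.0, 205.5) [418.3 -62.9  35. ]
outer (301, 183, 32, 16) [316.4 198.3] [28.8 29.5] [415.2 -57.8  34. ]
top face from silhouette (316.5, 181.5) [410.7 -44.4  35. ]
[[163 163 161 157 135 128 143 162 164 164]
 [162 158  97  62  55  52  58  70 129 159]
 [155  78  56  55  58  55  55  57  53 105]
 [104  58  55  52  57  56  55  55  51  56]
 [ 61  54  61  86 128 139 118  74  59  54]
 [ 57  66 151 185 184 186 187 183 134  59]
 [ 58 158 185 185 184 186 185 185 186 134]
 [ 89 184 186 187 186 184 185 186 185 171]
 [ 87 167 187 186 186 185 184 184 184 152]
 [ 78 140 173 184 187 187 185 184 163 131]
 [ 63 118 141 158 171 174 170 153 137 100]
 [ 60  85 112 136 141 141 137 128 102  70]
 [ 68  56  88  99 104 107 103  96  78  57]
 [145  63  58  62  82  84  73  58  57  79]
 [187 167 107  61  58  54  57  65 118 158]
 [195 196 194 184 165 154 144 152 159 157]]
```

```bash
python3 - <<'E'
from h import *
P=np.array([417.6,-63.8])
r.servo_line([*P,75],vel=120);r.servo_line([*P,49],vel=50)
r.command_gripper(0.2,8)
s=r.state();print(s["grasp_force"],s["finger_gap"]*88,s["force"],s["tcp_pos"])
r.servo_line([*P,80],vel=50);r.hold(.2)
s=r.state();print(s["grasp_force"],s["finger_gap"]*88,s["force"],s["tcp_pos"],s["time_s"])
r.servo_line([*P,150],vel=150);r.hold(.2)
im=camera("wrist");np.save("w2.npy",im)
s=r.state();print(s["grasp_force"],s["finger_gap"]*88,s["tcp_pos"],s["time_s"])
cv2.imwrite("pics/w2.png",im[100:400,150:490,::-1])
E
```

```text
8.000077590113506 30.399287746236084 [0.2877874  0.7055958  1.16350396] [417.74464268 -63.83785494  49.26138657]
7.999992880504578 29.946908424957076 [-0.09606408 -0.05965298 -0.15417056] [417.36912589 -63.74297191  79.57394009] 5.95
8.000003008637577 30.33030213225605 [417.13760911 -63.67212403 148.82384051] 6.8167
```

View pics/w2.png

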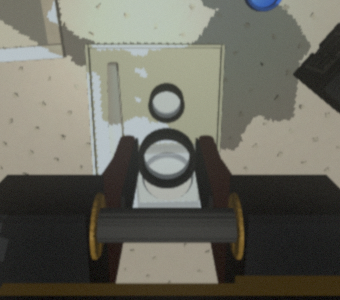

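The lens is held between the fingers at full-frame (317,257), and the two lower lenses are still in place at (317,201). Now I carry it on the robot's side of the post and measure the seat from two wrist views.

```bash
python3 - <<'E'
from h import *
r.servo_line([417,-64,250],vel=250)
r.move_ptp([420,80,250],down(0.2))
import pickle
V=[]
for p in ([515,245,210],[515,305,210]):
    r.move_ptp(p,down(0.045));r.hold(.3)
    c=calibration("wrist");im=camera("wrist");V.append((c,im,r.state()["tcp_pos"]))
pickle.dump(V,open("v.pkl","wb"))
s=r.state();print(s["time_s"],s["grasp_force"],s["tcp_pos"])
a=np.hstack([cv2.resize(v[1],(400,250)) for v in V]);
b=np.hstack([v[1][0:340,120:520] for v in V])
cv2.imwrite("pics/w3.png",b[:,:,::-1])
for c,im,t in V: print(proj(c,[515,285,30]))
E
```

```text
9.85 7.999827498570085 [515.17231058 304.2796237  210.23111214]
[317.27246079 148.80453306]
[314.80652101 207.81591664]
```

View pics/w3.png

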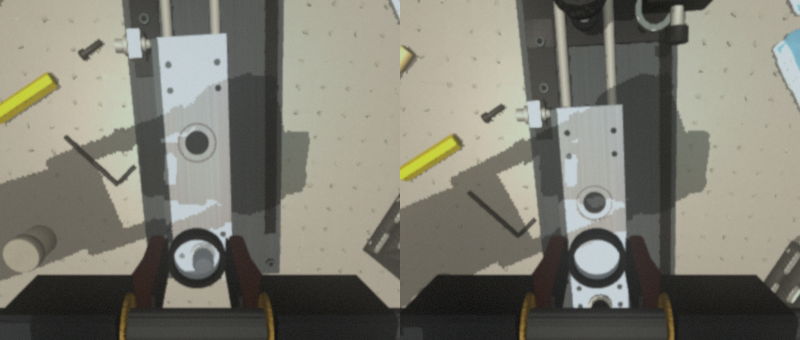

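Left view: the seat hole is at full-frame (317,143). Right view: it is at (314,202), with the plunger at (257,113) beside the plate. The held lens is at about (317,258) in both. I'll fit the hole, the recess and the held lens.

```bash
cat > seat.py <<'E'
from h import *
import pickle
V=pickle.load(open("v.pkl","rb"))
res=[]
for (c,im,t),g in zip(V,[(317,143),(314,202)]):
    gr=cv2.cvtColor(im,cv2.COLOR_RGB2GRAY);x0,y0=int(g[0])-25,int(g[1])-25
    s=cv2.resize(gr[y0:y0+50,x0:x0+50],None,fx=4,fy=4,interpolation=cv2.INTER_CUBIC)
    H=cv2.HoughCircles(cv2.GaussianBlur(s,(0,0),2),cv2.HOUGH_GRADIENT_ALT,1.5,5,param1=120,param2=.5,minRadius=30,maxRadius=95)
    if H is not None:
        for h in H[0]: print("circle",np.round([x0+(h[0]+.5)/4-.5,y0+(h[1]+.5)/4-.5,h[2]/4],2))
    m=((s<115)*255).astype(np.uint8)
    for q in cv2.findContours(m,cv2.RETR_EXTERNAL,cv2.CHAIN_APPROX_NONE)[0]:
        if 800<cv2.contourArea(q)<30000:
            e=cv2.fitEllipse(q);u=[x0+(e[0][0]+.5)/4-.5,y0+(e[0][1]+.5)/4-.5];print("hole",np.round(u,2),np.round(np.array(e[1])/4,1),"onz26",onz(c,u,26).round(1))
    # held lens: dark outer ring
    s=cv2.resize(gr[220:300,280:355],None,fx=4,fy=4,interpolation=cv2.INTER_CUBIC)
    H=cv2.HoughCircles(cv2.GaussianBlur(s,(0,0),2),cv2.HOUGH_GRADIENT_ALT,1.5,5,param1=100,param2=.5,minRadius=70,maxRadius=140)
    if H is not None:
        for h in H[0]: print("lens",np.round([280+(h[0]+.5)/4-.5,220+(h[1]+.5)/4-.5,h[2]/4],2))
    for dz in (14,19): print("pred lens centre dz",dz,proj(c,t-[0,0,dz]).round(1), "px/mm",round(np.linalg.norm(proj(c,t-[0,1,dz])-proj(c,t-[0,0,dz])),2))
E
python3 seat.py
```

```text
circle [316.38 142.75  17.67]
circle [316.38 142.75  20.1 ]
circle [316.38 142.75  11.81]
hole [316.62 142.36] [22.8 23.1] onz26 [514.1 290.9  26. ]
pred lens centre dz 14 [315.5 261. ] px/mm 1.75
pred lens centre dz 19 [315.5 257. ] px/mm 1.71
circle [314.12 202.12  10.87]
circle [314.12 202.12  16.22]
hole [313.96 201.89] [20.5 21.3] onz26 [513.9 290.2  26. ]
lens [315.62 255.25  19.85]
pred lens centre dz 14 [315.6 261.4] px/mm 1.75
pred lens centre dz 19 [315.6 257.3] px/mm 1.71
```

```bash
python3 - <<'E'
from h import *
import pickle
r.servo_line([514.2,291,135],vel=150,frame=None);r.hold(.3)
c=calibration("wrist");im=camera("wrist");s=r.state();t=s["tcp_pos"]
pickle.dump((c,im,t),open("v3.pkl","wb"));print(s["time_s"],t,s["grasp_force"])
gr=cv2.cvtColor(im,cv2.COLOR_RGB2GRAY)
for z in (26,30): print("pred seat",proj(c,[514.2,291,z]).round(1))
print("pred lens top/bottom",proj(c,t-[0,0,14]).round(1),proj(c,t-[0,0,25]).round(1))
a=cv2.resize(im[150:310,250:385],None,fx=4,fy=4,interpolation=cv2.INTER_CUBIC)[:600]
cv2.imwrite("pics/w4.png",a[:,:,::-1])
E
```

```text
10.8583 [514.46954089 291.24414108 135.77580579] 7.9999867931474
pred seat [315.1 209.8]
pred seat [315.1 211.2]
pred lens top/bottom [315.4 261.4] [315.4 252.8]
```

View pics/w4.png

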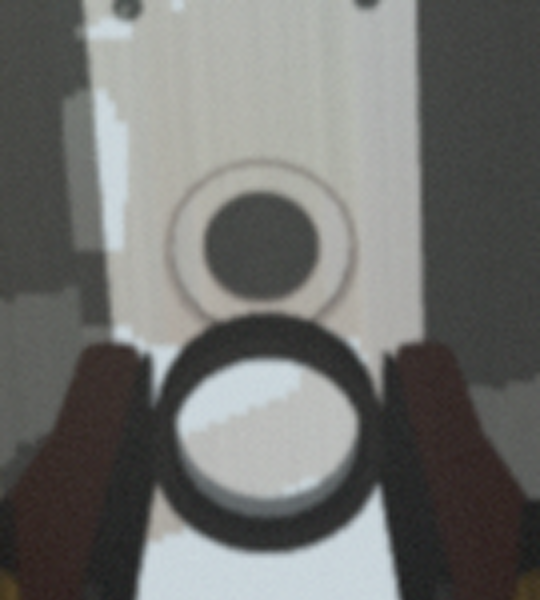

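The crop shows the recess rim centred at full-frame (315.3,212) and the hole at (315,211). The plate edges give 62 mm ≙ 78 px, so plate z≈30. The held lens spans columns 288–346 and rows 228–288, centred about 1.3 px right of the TCP prediction, as are the fingers. I'll check that bias in the row direction too.

```bash
python3 - <<'E'
from h import *
import pickle
c,im,t=pickle.load(open("v3.pkl","rb"))
a=np.linspace(0,2*np.pi,180);ring=15.5*np.c_[np.cos(a),np.sin(a),0*a]
for d in (12,14,16):
    p=np.array([proj(c,t+q-[0,0,z]) for z in (d,d+11) for q in ring]);print(d,"lens bbox",p.min(0).round(1),p.max(0).round(1))
for z,rad in ((30,17.5),(26,11.5)):
    p=np.array([proj(c,np.array([514.2,291,z])+q/15.5*rad) for q in ring]);print(z,p.min(0).round(1),p.max(0).round(1))
gr=cv2.cvtColor(im,cv2.COLOR_RGB2GRAY)
print(gr[280:296,310:324:6].T); print(gr[184:196,312:318:3].T, gr[194:202,315],gr[222:232,315]);print(gr[205,286:298],gr[205,334:345])
print(gr[215,268:285],gr[215,348:362])
E
```

```text
12 lens bbox [285.4 227.7] [345.3 289.9]
14 lens bbox [285.8 226.5] [345.  287.9]
16 lens bbox [286.1 225.2] [344.7 286. ]
30 [293.1 189.7] [337.2 232. ]
26 [300.9 195.9] [329.4 223.3]
[[ 45  47  45  48  48  52  68 123 175 203 210 209 209 209 210 209]
 [ 47  43  41  45  45  50  51  84 154 198 212 209 208 211 209 209]
 [ 48  42  44  49  47  46  64 107 166 202 210 208 210 209 211 211]]
[[177 177 177 177 179 163 149 159 173 178 176 178]
 [174 174 176 174 169 158 148 157 170 175 175 174]] [175 174 165 143 100  77  75  75] [ 72  74  92 125 152 140  95  58  46  48]
[175 173 175 174 173 167 153 144 157 169 173 172] [177 167 153 145 158 176 177 177 174 175 175]
[ 67  70  71  71  73  70  72  79 117 160 172 178 176 175 176 179 177] [174 174 171 170 171 171 158 120  81  64  67  67  67  65]
```

```bash
python3 - <<'E'
from h import *
S=np.array([513.2,290.3])
r.servo_line([*S,62],vel=100);r.hold(.3)
s=r.state();f0=s["force"].copy();print(s["tcp_pos"],f0)
z=61
while z>46:
    r.servo_line([*S,z],vel=30);r.hold(.1)
    s=r.state();d=s["force"]-f0
    print(z,s["tcp_pos"].round(2),d.round(2))
    if abs(d[2])>1.5: break
    z-=1
print(s["time_s"],s["grasp_force"])
im=camera("wrist");np.save("w5.npy",im)
cv2.imwrite("pics/w5.png",cv2.resize(im[180:310,230:400],None,fx=4,fy=4)[:,:,::-1])
E
```

```text
[513.46041047 290.40607291  62.57587191] [-0.33323618 -0.78641555  0.06619005]
61 [513.16 290.26  60.93] [ 0.22  1.31 -0.06]
60 [513.18 290.29  59.95] [-0.23  1.57 -0.29]
59 [513.2  290.3   59.01] [-0.37  0.89 -0.21]
58 [513.17 290.3   57.96] [0.37 1.12 0.71]
57 [513.18 290.29  56.98] [0.66 0.45 0.48]
56 [513.37 290.37  56.31] [0.5  0.62 1.28]
55 [513.38 290.4   56.15] [-2.02 -0.34  6.04]
14.4917 8.001246575731784
```

View pics/w5.png

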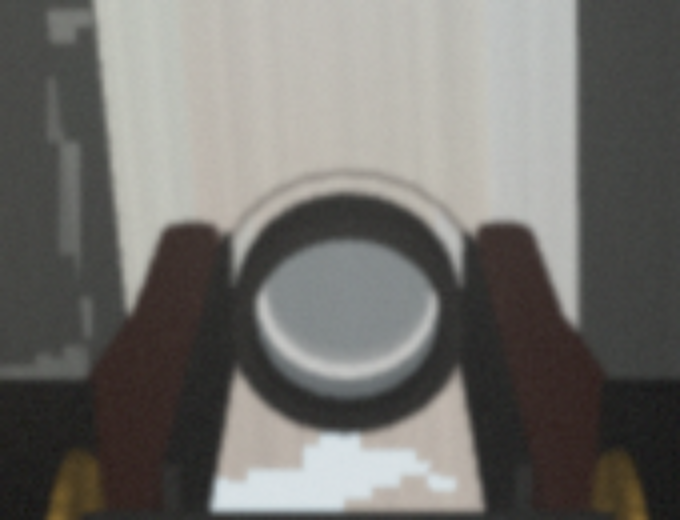

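The lens made contact at TCP z≈56.2, about 4 mm higher than expected. The crop shows the lens at (349,310) with the rim arc 5 px above it at row 170. I have to decide whether it is seated or standing on the rim.

```bash
python3 - <<'E'
from h import *
import pickle
c=calibration("wrist");s=r.state();t=s["tcp_pos"];print(t,s["time_s"],s["force"])
im=np.load("w5.npy");gr=cv2.cvtColor(im,cv2.COLOR_RGB2GRAY)
a=np.linspace(0,2*np.pi,180);ring=np.c_[np.cos(a),np.sin(a),0*a]
p=np.array([proj(c,t+15.5*q-[0,0,z]) for z in (14,25) for q in ring]);print("lens",p.min(0).round(1),p.max(0).round(1))
for y in (289,290.3,291.5):
  for z in (30,35):
    p=np.array([proj(c,np.array([514,y,z])+q*17.5) for q in ring]);print("rim",y,z,p.min(0).round(1),p.max(0).round(1))
print(gr[218:234,317])
for row in (200,185):print(row,gr[row,250:266],gr[row,368:380])
for z in (30,35):
    for row in (190,): 
        k=proj(c,[514-31,330,z]),proj(c,[514+31,330,z]);print(z,k)
# plate width at top in clean view3
c3,im3,t3=pickle.load(open("v3.pkl","rb"))
for z in (28,30,32,35): print(z,[proj(c3,[514+d,291,z]).round(1) for d in (-31,31)])
E
```

```text
[513.38374358 290.39488448  56.14269368] 14.5417 [-2.66982202 -1.29624752  5.44002523]
lens [285.9 226.5] [345.2 288.1]
rim 289 30 [285.3 224.8] [347.9 282.5]
rim 289 35 [284.5 227.9] [348.7 287. ]
rim 290.3 30 [285.4 222.5] [348.  280.5]
rim 290.3 35 [284.5 225.6] [348.9 284.9]
rim 291.5 30 [285.4 220.4] [348.2 278.6]
rim 291.5 35 [284.6 223.4] [349.1 282.9]
[184 185 183 178 161 153 166 181 178 154 103  64  54  52  51  56]
200 [ 74  72  75  79  87 127 176 189 189 192 195 192 190 188 190 194] [186 188 190 189 187 169 119  79  72  73  73  77]
185 [119 117 114 116 159 183 189 193 195 193 189 191 189 189 191 194] [186 188 191 189 187 169 109  75  73  74  72  70]
30 (array([261.10410046, 179.9957228 ]), array([378.82706814, 185.14988608]))
35 (array([259.52651406, 181.93143678]), array([380.63149953, 187.22369823]))
28 [array([276.1, 208.8]), array([353.6, 212.1])]
30 [array([275.8, 209.5]), array([353.9, 212.9])]
32 [array([275.5, 210.3]), array([354.1, 213.6])]
35 [array([275. , 211.4]), array([354.6, 214.8])]
```

```bash
python3 - <<'E'
from h import *
x0,y0=513.2,290.3
r.servo_line([x0,y0,56.4],vel=30);r.hold(.2);f0=r.state()["force"];print(r.state()["tcp_pos"],f0)
for sg in (1,-1):
    for k in range(1,9):
        r.servo_line([x0+sg*.5*k,y0,56.2],vel=30);r.hold(.1)
        s=r.state();d=s["force"]-f0
        print(sg*.5*k,s["tcp_pos"].round(2),d.round(1))
        if abs(d[0])>4: break
    r.servo_line([x0,y0,56.4],vel=30)
print(s["time_s"])
E
```

```text
[513.1898331  290.28205691  56.28582264] [ 0.24388174 -0.20194276  0.50745416]
0.5 [513.56 290.35  56.24] [-1.1  0.   2.1]
1.0 [514.22 290.35  56.23] [-2.6  0.9  2.6]
1.5 [514.75 290.33  56.23] [-1.8  0.2  2.4]
2.0 [515.25 290.31  56.26] [-2.9  0.4  2. ]
2.5 [515.46 290.33  56.21] [-4.7  0.4  3.4]
-0.5 [512.96 290.24  56.26] [ 0.7 -0.2  0.9]
-1.0 [512.28 290.27  56.26] [ 0.7 -0.2  1.8]
-1.5 [511.69 290.31  56.23] [ 1.3 -0.6  1.6]
-2.0 [511.47 290.31  56.26] [ 2.7 -0.4 -0.2]
-2.5 [511.34 290.33  56.34] [4.9 0.1 0.1]
18.7417
```

A wall on each side at x 515.4 and 511.4 gives 4 mm of play, which is 35−31. So the lens is seated, with its centre at x=513.4 and the plate top at about 35. I'll release it, back off and look.

```bash
python3 - <<'E'
from h import *
import pickle
r.servo_line([513.4,290.3,56.3],vel=30)
r.command_gripper(0.5,8);r.hold(.2)
r.servo_line([513.4,290.3,80],vel=60)
r.servo_line([513.4,250,140],vel=200)
r.servo_line([518,176,140],vel=200);r.hold(.3)
c=calibration("wrist");im=camera("wrist");s=r.state();print(s["time_s"],s["tcp_pos"])
pickle.dump((c,im,s["tcp_pos"]),open("v6.pkl","wb"))
cv2.imwrite("pics/w6.png",im[:,:,::-1])
print("knob top",proj(c,[518,176,65]),"lens",proj(c,[513.4,290.8,42]))
E
```

```text
21.8083 [517.88089112 176.76889788 139.92548473]
knob top [315.93206066 224.84706249] lens [316.9452649   52.76115018]
```

View pics/w6.png

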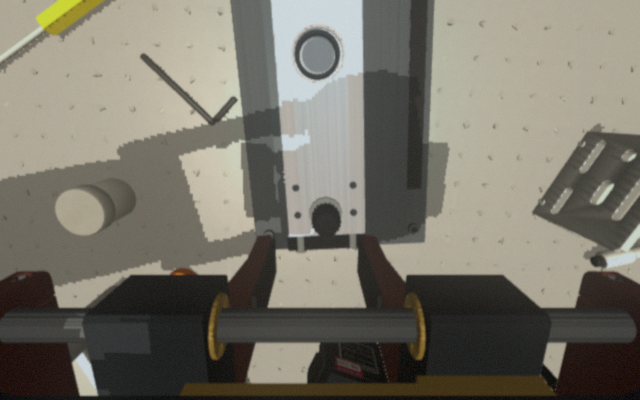

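The lens sits in the recess at (317,54) with an even rim. The knob is at about (326,220), right of the prediction, so the slide is rotated by about 5°. I'll compute the knob position and the slide axis.

```bash
python3 - <<'E'
from h import *
import pickle
c,im,t=pickle.load(open("v6.pkl","rb"));gr=cv2.cvtColor(im,cv2.COLOR_RGB2GRAY)
m=((gr[190:240,300:350]<62)*255).astype(np.uint8)
for q in cv2.findContours(m,cv2.RETR_EXTERNAL,cv2.CHAIN_APPROX_NONE)[0]:
    if cv2.contourArea(q)>100: b=cv2.boundingRect(q);print("knob",b[0]+300,b[1]+190,b[2],b[3])
print(gr[220:245:1,322:331:4].T);print(gr[222,304:348])
e=[np.round(onz(c,u,65),1) for u in ((325.5,222),(325.5,223))];print(e)
m=((gr[20:85,290:345]<90)*255).astype(np.uint8)
for q in cv2.findContours(m,cv2.RETR_EXTERNAL,cv2.CHAIN_APPROX_NONE)[0]:
    if cv2.contourArea(q)>100: b=cv2.boundingRect(q);print("lens",b[0]+290,b[1]+20,b[2],b[3],onz(c,(b[0]+290+b[2]/2-.5,b[1]+20+b[3]/2-.5),42))
# plate edges on z=35
for row in (100,160):
    r_=cv2.GaussianBlur(gr,(3,3),0)[row].astype(int);d=np.diff(r_);L=265+np.argmax(d[265:300]);Rr=340+np.argmin(d[340:375])
    print(row,L,Rr,onz(c,(L+.5,row),35).round(1),onz(c,(Rr+.5,row),35).round(1))
E
```

```text
knob 305 204 44 36
[[53 51 47 49 55 51 50 52 52 52 51 50 48 48 48 48 49 50 46 50 49 50 49 50
  49]
 [53 51 52 50 49 51 51 52 52 51 55 50 48 49 48 49 51 50 50 52 48 47 50 53
  48]
 [52 50 50 50 53 53 49 48 48 51 49 51 51 46 46 50 50 49 51 52 45 50 51 47
  51]]
[170 171 173 168 165 165 157 120  74  48  46  52  53  52  51  52  54  54
  47  49  51  50  52  49  51  49  50  50  50  50  52  51  49  48  47  54
  87 132 162 168 168 166 168 167]
[array([524.6, 178.4,  65. ]), array([524.6, 177.7,  65. ])]
lens 295 30 44 49 [513.13508093 290.01608993  42.        ]
100 278 363 [487.1 259.4  35. ] [548.4 262.2  35. ]
160 282 363 [490.8 216.2  35. ] [552. 219.  35.]
```

```bash
python3 - <<'E'
from h import *
import pickle
V=pickle.load(open("v.pkl","rb"))
for (c,im,t),u in zip(V,[(254,43),(257,114)]): print("plunger",onz(c,u,35).round(1))
a=.085;K=np.array([523.8,177.])
r.move_ptp([*K,140],down(a))
r.servo_line([*K,90],vel=150);r.servo_line([*K,61.5],vel=60);r.hold(.1)
s=r.state();print(s["force"])
r.command_gripper(0.0,25);r.hold(.2)
s=r.state();print(s["time_s"],s["tcp_pos"],s["grasp_force"],s["finger_gap"]*88,s["force"])
pickle.dump(s["tcp_pos"],open("k.pkl","wb"))
E
```

```text
plunger [454.7 376.2  35. ]
plunger [457.  375.5  35. ]
[-0.40544286 -0.53460992 -0.00984027]
23.9833 [524.47649304 177.05205169  61.74957494] 24.99965027847793 19.251863736188515 [ 5.9281109  -0.19417662 -1.95798773]
```

```bash
cat > push.py <<'E'
from h import *
import sys
a=.085;d=np.array([-np.sin(a),np.cos(a)]);n=np.array([np.cos(a),np.sin(a)])
P0=np.array([524.6,177.05]);Z=61.6
def go(L,off,vel):
    r.servo_line([*(P0+L*d+off*n),Z],vel=vel);r.hold(.1);s=r.state()
    f=s["force"][:2];p=s["tcp_pos"][:2]-P0
    print(round(L,1),"off",round(off,2),"act",(p@d).round(2),(p@n).round(2),"F along",(f@d).round(2),"lat",(f@n).round(2),"gap",round(s["finger_gap"]*88,1),round(s["time_s"],1),flush=True)
    return f@d,f@n
E
python3 - <<'E'
from push import *
off=0.
for L in (10,40,80,120,150,162):
    fa,fn=go(L,off,70)
    if abs(fa)>15 or abs(fn)>25: break
    off+=np.clip(fn*.08,-.8,.8)
print(off)
E
```

```text
10 off 0.0 act 10.48 -0.15 F along 2.81 lat 1.05 gap 18.9 24.4
40 off 0.08 act 40.56 -0.4 F along 2.84 lat -4.32 gap 19.6 25.1
80 off -0.26 act 80.18 -0.85 F along 1.61 lat -5.17 gap 19.3 25.9
120 off -0.68 act 120.18 -1.31 F along 2.24 lat -5.79 gap 19.3 26.7
150 off -1.14 act 150.42 -1.69 F along 1.53 lat -5.09 gap 19.3 27.4
162 off -1.55 act 162.31 -1.87 F along 1.85 lat -4.53 gap 19.1 27.8
-1.907824196612301
```

```bash
python3 - <<'E'
from push import *
off=-2.1
for L in np.arange(164,184,1.):
    fa,fn=go(L,off,15); off-=.011
    if fa<-4.5: break
E
```

```text
164.0 off -2.1 act 163.5 -1.92 F along -3.8 lat -3.5 gap 19.0 28.2
165.0 off -2.11 act 164.91 -1.95 F along -3.5 lat -2.17 gap 19.3 28.5
166.0 off -2.12 act 166.25 -1.99 F along -1.83 lat -1.84 gap 19.2 28.9
167.0 off -2.13 act 167.17 -2.03 F along -2.33 lat -0.81 gap 19.0 29.2
168.0 off -2.14 act 168.09 -2.04 F along -1.66 lat -0.77 gap 19.3 29.6
169.0 off -2.16 act 169.06 -2.06 F along -2.47 lat -0.57 gap 19.4 29.9
170.0 off -2.17 act 170.35 -2.09 F along -0.12 lat -0.1 gap 19.1 30.3
171.0 off -2.18 act 171.39 -2.13 F along 0.53 lat 0.53 gap 19.3 30.6
172.0 off -2.19 act 172.33 -2.14 F along 2.03 lat 1.42 gap 19.2 31.0
173.0 off -2.2 act 173.32 -2.14 F along 1.37 lat 1.38 gap 19.5 31.3
174.0 off -2.21 act 174.12 -2.19 F along 2.57 lat 0.75 gap 19.0 31.7
175.0 off -2.22 act 174.73 -2.18 F along -1.17 lat 0.93 gap 18.9 32.0
176.0 off -2.23 act 175.15 -2.18 F along -4.75 lat 0.09 gap 19.1 32.4
```

```bash
python3 - <<'E'
from push import *
go(174.9,-2.2,15); r.hold(.3)
s=r.state();print(s["tcp_pos"],s["force"],s["grasp_force"],s["time_s"])
w=camera("wrist");t=camera("top");q=camera("scene")
A=cv2.resize(t[155:265,165:445],(780,306),interpolation=cv2.INTER_CUBIC)
B=np.hstack([cv2.resize(w,(448,280)),cv2.resize(q[190:310,110:252],(332,280),interpolation=cv2.INTER_CUBIC)])
cv2.imwrite("pics/fin.png",np.vstack([A,B])[:,:,::-1])
E
```

```text
174.9 off -2.2 act 174.85 -2.19 F along -2.2 lat -0.03 gap 19.1 32.7
[507.5618726 351.1123347  61.6255309] [ 0.69837572 -1.76533744  4.2237834 ] 25.000803705188446 33.0417
```

View pics/fin.png

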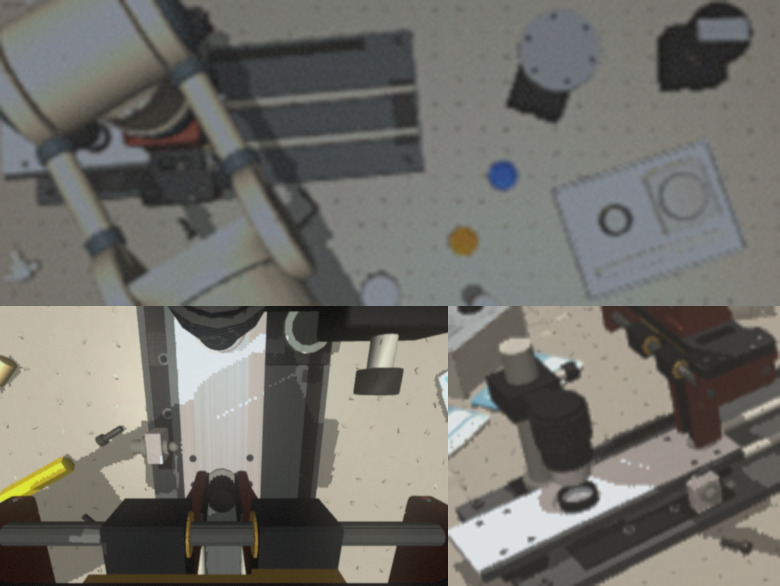

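The lens lies flat in the seat under the lamp (scene crop 578,495). The knob is gripped at 25 N, the plunger stands at the strip, and the pile of two is unmoved (top crop 616,219). The ball's pull, then its resistance, came at 174.9 mm of travel against a predicted 174.5. I'll hand it in.

```bash
python3 -c "
from h import *
print(r.hand_in())"
```

```text
the job is handed in; nothing more can be done
None
```

I handed the job in at about 33 s: the top lens lies flat in the seat, the slide is in its notch by the ball's pull and then resistance, and the knob is gripped at 25 N. The other two lenses look unmoved, but the hand-in returned no verdict.

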